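Clip the cover onto the block heater

TASK

Close up the dry-block heater: first turn the black wing nut on its metal block clockwise (seen from above) as far as it goes, then set the blue cover over the block and press it down by its white handle, steadily and without ramming it, until it snaps under both orange catches. Keep pressing it firmly down on its springy seal and finish like that, still holding the handle and pushing; leave the specimen cup, the timer and the bottle where they stand.

Things in the scene. Friction and masses are not known exactly. Their poses are not given: they have to be found in the camera images.
- heater: Dry-block heater, a fixed white box 180 x 156 x 45 mm; origin on the worktop below the middle of its block, x from the front panel (display, buttons) to the back, y left, z up. The aluminium block, 95 x 75 mm (x by y), rounded top edges, top at z = 55 mm, fits inside the cover with about 4.5 mm to spare all round.
- seat (a point): Where the middle of the cover's lower edge belongs: above the heater's origin, 49 mm above the worktop, level with the top of the free black rubber seal round the block; axes as the heater's. The cover's long side goes along x, either way round. When the cover stands on the free seal its handle centre is 62 mm above this point.
- nut (a joint): Turning angle of the wing nut, rad, growing clockwise seen from above; 1.35 is its stop (tight), the start is between 0 and 0.35. Stiff (0.06 N m of friction), stays where it is left and does not rise or sink.
- wing (a point): Centre of the nut's black upright wing, on the nut's axis, 77 mm above the worktop over the middle of the block. The wing is 42 mm long (this frame's x), 9 mm thick (y), 22 mm high (11 mm above and below the point); grip it from above across its thickness. The frame turns with the nut. The catches' tops are 7 mm below this point.
- cover_grip (a point): Centre of the white handle of the loose blue cover: a bar 70 mm long (x), 14 mm thick (y), standing 24 mm high on the flat roof (roof 12 mm below the point). The cover is a hollow box open below, 112 x 92 mm (x by y), 108 mm over the snap beads along its two lower y edges, walls 4 mm, about 0.12 kg; lower edge 62 mm, inner roof 17 mm below the point. Stands on the worktop at first.
- catch_left (a joint): Outward travel of the sprung orange catch at the heater's +y side, m: 0 sprung home, about 0.005 while the cover's bead passes; springs back by itself. 44 mm long in x, nose 49 mm and outer face 67 mm from the heater's middle plane, top 70 mm above the worktop. Beads meet the catches' slopes about 12 mm above the seat.
- catch_right (a joint): The same for the catch at the -y side (a cover set off-centre drives one catch further than the other). Driving both catches outward takes about 12 N downward in all; about 8 mm above the seat the force drops suddenly, even pulling the cover down, and about 1 mm above the seat both catches spring back over the beads.
- seal (a joint): How far the springy black seal is pressed down, m: 0 free, 0.004 at its stop. Pressing it takes about 3.5 N at first and 3.5 N more for each mm.
- cup: Bystander: specimen cup with red lid, 72 mm wide, 76 mm high, origin under its centre. Leave it.
- timer: Bystander: white timer 68 x 68 x 20 mm, origin under its centre. Leave it.
- bottle: Bystander: white reagent bottle with blue cap, 68 mm wide, 140 mm high, origin under its centre. Leave it.
Things that resemble listed ones, but are neither listed nor needed, are in the scene too. What is shaped like the part that bears cover_grip but green is not meant.

How it is judged:
On the way, in this order (a step that is already met when the one before it is completed fails the run):
1. the wing nut is turned clockwise to its stop, the cover not yet on (value of joint nut above 1.25 rad and horizontal distance between cover_grip and seat above 0.1 m), for 0.2 s.
2. the cover is snapped down under both catches (z of cover_grip in the frame of seat below 0.0632 m and horizontal distance between cover_grip and seat below 0.006 m and angle between cover_grip's own z axis and vertical below 0.05 rad and angle between the x axis of cover_grip and the x axis of seat, either way round below 0.08 rad and value of joint each of catch_left, catch_right below 0.0015 m), for 0.2 s.
At the end, for the whole second after the job is handed in: Wing nut at its stop (over 1.25 of 1.35 rad); cover level (0.05 rad), straight (0.08 rad), centred within 6 mm and down on its seat, both catches sprung home (within 1.5 mm); the robot still holds the cover and presses the seal down by over 1 mm (about 7 N) (all of step 2 and value of joint nut above 1.25 rad and value of joint seal above 0.001 m and contact force between the fingers and cover above 2 N); the arm keeps its last pose, push and grip.
It fails at once if the specimen cup, the timer or the bottle is moved more than 2 cm (distance of any of cup, timer, bottle from where it was at the start of the episode above 0.02 m).
It fails at once if the cover is rammed down with more than 80 N (contact force between cover and heater above 80 N).
It also fails if it takes over 64 s, if anything falls off the work surface, if the arm or the gripper's body presses on something with over 40 N, if the wrist force passes 120 N, or if a joint passes its speed limit or range.

ROBOT

A 7-joint arm with a two-finger parallel gripper is mounted at the origin on a cart in front of the work surface, level with it; the furniture and walls round the work are solid. World frame = base frame: x ahead of the robot, y to its left, z up, the work surface at z = 0. Lengths are in m, angles in rad, forces in N, time in s.
With the tool pointing down it reaches from about 0.425 to 0.95 m from the base axis. Payload 16.7 kg.
Tool frame: the origin (TCP) lies midway between the tips of the shut fingers; the grasp point (between the pads) lies manip.pinch_z behind it (manip.pinch_z is the distance from the TCP to the grasp point, in m); z points along the fingers, y is the line along which they close (so a half turn about z gives the same grasp; the last joint's range is limited). The gripper opens to 94 mm and grips with 3 to 60 N. Pads are 16 mm wide; open, the fingers measure 119 mm over their backs; the gripper's body (75 mm by 177 mm) begins 78 mm behind the grasp point.
Start: joints at [1.087, 0.426, 0.074, 1.606, -0.034, 1.111, -0.067], TCP at [0.222, -0.637, 0.205] pointing down, gripper open.
Joint ranges: [-2.85, 2.85], [-0.5, 2.14], [-1.23, 1.37], [0.21, 2.46], [-1.02, 4.16], [0.16, 2.05], [-2.73, 2.73]. Speed limits (rad/s): [1.89, 1.89, 2.39, 2.39, 3.01, 3.01, 3.01].

INTERFACE

Orientations are given as a 3x3 rotation matrix whose columns are the frame's x, y, z axes.
In Python, from bench import monitor, optics, manip gives the robot as it stands. The module is installed in compiled form; this text tells all that it offers.
- The arm moves only by the shell command python3 -m crank 'ROWS' [FORCE]. ROWS is a JSON object of lists of equal length, an entry for each row: "slide": the shift along the tool's x, y, z in m, a list of three; "angular": the turn, a rotation vector about the tool's x, y, z in degrees, a list of three; "hand": the finger opening in m, from 0 to 0.094. In form: {"slide": [[x, y, z], ...], "angular": [[ax, ay, az], ...], "hand": [hand, ...]}. A call has 1 to 20 rows; each row is the pose to reach, as a shift and turn from the pose commanded when the call began, along the tool's axes at that moment; what a row does not reach only later rows make up. A row lasts 1/8 s, in which the tool goes at most 62.5 mm and 10.7 degrees, less where a joint would pass 70% of its speed; a pose out of reach is approached as far as the arm can. A call with a gripper value outside its range is refused whole. The fingers move at their own pace and stop on an object; FORCE is the grip in N (left out, the last holds). Time passes only in rows, so rows that repeat a pose let the fingers close. It gives the time, the measured TCP pose, the force, the opening and the grip force at its end, in the units of the state.
- monitor.get_obs(): the state, without advancing time (a new reading comes with each control period).
- optics.capture(name): name is "side" or "top"; returns a dict with "frame" (384x512x3 uint8, blue, green, red), "fx", "fy", "cx", "cy" (pixels), "k1" (the pictures are not rectified: a ray, as slopes to the right and down, at radius r is drawn at 1 + k1 r^2 times it, then the intrinsics apply), "R" (3x3) and "t" (3): a world point X has camera coordinates R X + t. Camera axes: x right, y down, z forward; pixel columns grow to the right and rows downward; lengths in m; the calibration is good to about 2 mm. A picture is of the moment at which its call begins. There is no depth.
- manip.finish_job(): hands the job in; it is judged then, once.
The state is a dict: "t": time; "joint_positions": joint angles; "qvel": joint speeds; "effort": joint torques, N m; "ee_pos": TCP position; "ee_rot": TCP orientation; "contact_force": force on the tool from outside, world axes, zero at the start; "moment": the same for the moment, N m; "opening": opening from 0.0 (shut) to 1.0 (fully open); "gripper_force": force on a finger pad.
Only numpy, scipy, OpenCV 4.12 (cv2) and the standard library are available. Lean on these libraries where they do the work, as an engineer would, in place of code of your own. Each camera call takes 0.05 s, during which the arm holds its last target. There are 200 camera calls.

## Working session

There is one attempt and no reset: what is moved stays moved. The work goes in short steps, Python scripts to look and compute and a shell command to move; the robot and the scene stay as the last step left them, time stands still between calls to the robot, and variables do not carry over. Pictures are saved under pics/ and viewed, at most 10 in all, crops included, and the job is handed in when it is done.

```bash
mkdir -p pics; cat > h.py <<'E'
import numpy as np, cv2
from bench import monitor, optics, manip
def cap(n):
    return optics.capture(n)
def ray(c,u,v):
    K=np.array([[c['fx'],0,c['cx']],[0,c['fy'],c['cy']],[0,0,1.]])
    d=np.array([(u-c['cx'])/c['fx'],(v-c['cy'])/c['fy']]); p=d.copy()
    for _ in range(20): p=d/(1+c['k1']*(p@p))
    R=np.array(c['R']);t=np.array(c['t'])
    return -R.T@t, R.T@np.array([p[0],p[1],1])
def onz(c,u,v,z):
    o,d=ray(c,u,v); return o+d*(z-o[2])/d[2]
def proj(c,X):
    x=np.array(c['R'])@np.array(X)+np.array(c['t']); p=x[:2]/x[2]; p=p*(1+c['k1']*(p@p))
    return np.array([p[0]*c['fx']+c['cx'],p[1]*c['fy']+c['cy']])
E
python3 - <<'E'
from h import *
for n in('side','top'):
    c=cap(n); cv2.imwrite(f'pics/{n}0.png',cv2.resize(c['frame'],(800,600),interpolation=cv2.INTER_CUBIC)); print(n,ray(c,256,192),c['fx'],c['k1'])
s=monitor.get_obs(); print(s['t'],s['ee_pos'],s['ee_rot'],s['contact_force'],manip.pinch_z)
E
```

```text
side (array([0.37445885, 1.09633987, 1.04407316]), array([ 0.1239938 , -0.71728638, -0.68585124])) 477.6908076850538 -0.10986371857873994
top (array([0.39593713, 0.04393288, 1.38924731]), array([ 0.09875597,  0.00953646, -0.99508638])) 369.7301415223291 -0.05478334933058108
0.1 [ 0.22165394 -0.63713438  0.20485932] [[ 9.44452723e-01  3.28646985e-01 -4.62737061e-04]
 [ 3.28647300e-01 -9.44452116e-01  1.07343877e-03]
 [-8.42505824e-05 -1.16588945e-03 -9.99999317e-01]] [ 0.34263059 -0.36935968 -0.16961488] 0.0188
```

View pics/top0.png

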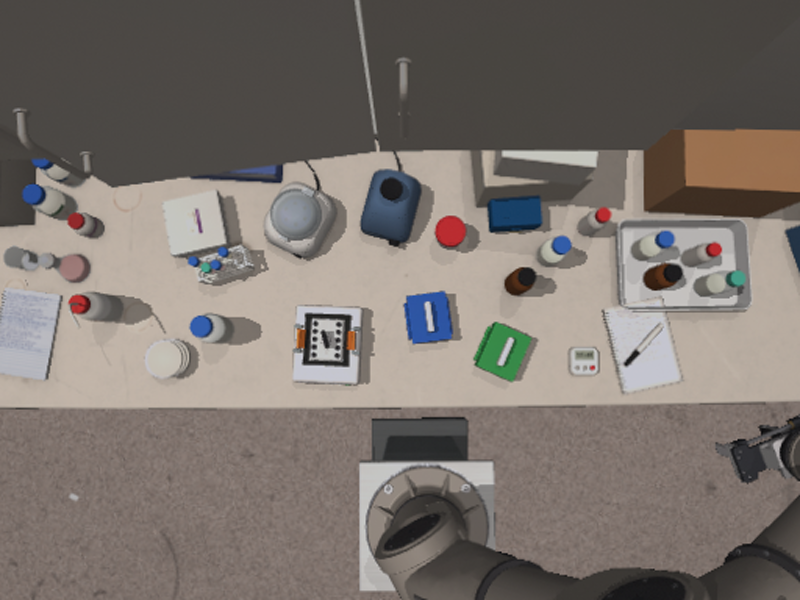

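View pics/side0.png

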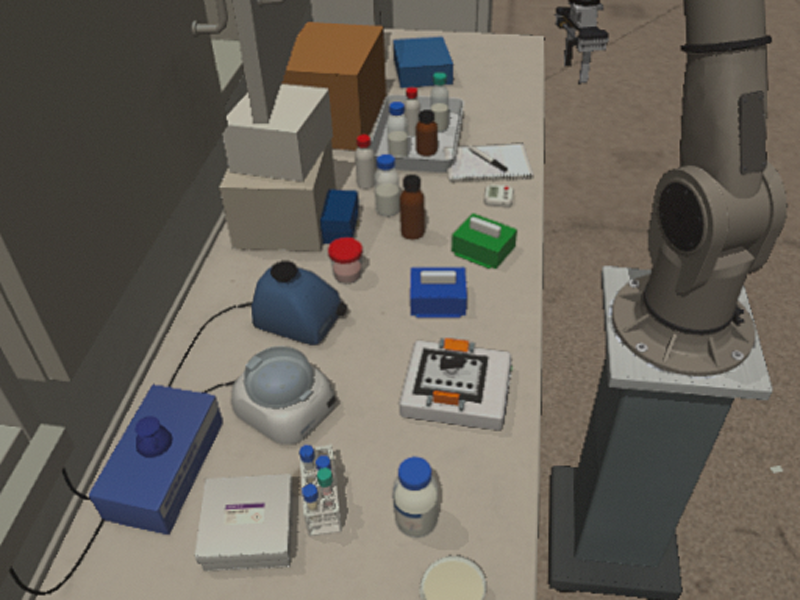

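The top view (800 px scale) shows the heater at (327,345) with orange catches on its left and right, and a blue cover with a white handle at (430,318). The green lookalike at (503,350) is not meant, nor is the navy box at (515,214), which has no handle. Bystanders are the cup at (451,231), the timer at (584,361) and the bottle at (207,328). Next I'll measure.

```bash
cat > meas.py <<'E'
from h import *
def blobs(m,n=3,amin=8):
    k,l,s,ce=cv2.connectedComponentsWithStats(m.astype(np.uint8))
    return [(l==i,s[i,4],ce[i]) for i in sorted(range(1,k),key=lambda i:-s[i,4])[:n] if s[i,4]>=amin]
def roi(m,x0,x1,y0,y1):
    r=np.zeros_like(m); r[y0:y1,x0:x1]=m[y0:y1,x0:x1]; return r
def axis(c,mask,z):
    v,u=np.nonzero(mask); P=np.array([onz(c,a,b,z)[:2] for a,b in zip(u,v)])
    (cx,cy),(w,h),a=cv2.minAreaRect((P*1000).astype(np.float32))
    q=P-P.mean(0); d=np.linalg.svd(q,full_matrices=False)[2][0]
    return P.mean(0).round(4),np.degrees(np.arctan2(d[1],d[0])).round(1),np.array([cx,cy,w,h]).round(1)
def wood(c,orr,wing,cov,han):
    hsv=cv2.cvtColor(c['frame'],cv2.COLOR_BGR2HSV).astype(int);H,S,V=hsv[...,0],hsv[...,1],hsv[...,2]
    out={}
    for i,b in enumerate(blobs(roi((H>5)&(H<20)&(S>170)&(V>120),*orr),2)): print('orange',b[1],b[2].round(1),axis(c,b[0],.07))
    if wing:
        for b in blobs(roi(V<70,*wing),2): print('wing',b[1],b[2].round(1),axis(c,b[0],.088))
    for b in blobs(roi((H>105)&(H<130)&(S>150),*cov),1): print('cover',b[1],b[2].round(1),axis(c,b[0],.05))
    for b in blobs(roi((S<60)&(V>170),*han),1): print('handle',b[1],b[2].round(1),axis(c,b[0],.074))
E
python3 - <<'E'
from meas import *
c=cap('top'); wood(c,(180,240,190,250),(198,220,208,226),(255,295,180,225),(265,285,190,217))
s=cap('side'); wood(s,(250,310,210,265),None,(255,305,165,208),(266,295,170,184))
f=c['frame']; a=f[185:255,180:300]; g=s['frame'][160:280,250:335]
a=cv2.resize(a,(800,467),interpolation=cv2.INTER_CUBIC); cv2.imwrite('pics/crop1.png',a)
E
```

```text
orange 52 [192.1 216.3] (array([0.4414, 0.2855]), np.float64(179.6), array([440.8, 285.9,  39.4,  14.4]))
orange 47 [224.4 217.3] (array([0.4373, 0.1701]), np.float64(176.8), array([436.5, 171.3,  14.3,  39.2]))
wing 28 [207.8 217. ] (array([0.4381, 0.2268]), np.float64(-162.5), array([438.3, 227.3,  36.8,   8.9]))
cover 700 [273.4 203. ] (array([ 0.4882, -0.0063]), np.float64(-172.5), array([488.6,  -5.7, 109.9,  98.6]))
handle 59 [274.2 201.9] (array([ 0.4903, -0.0081]), np.float64(-172.1), array([490. ,  -8.2,  66.1,  10.6]))
orange 97 [291.5 220.4] (array([0.435 , 0.1799]), np.float64(178.0), array([435. , 179.8,  24.5,  40.9]))
orange 58 [284.5 252.3] (array([0.4426, 0.2965]), np.float64(-179.5), array([441.2, 295.1,  41.4,  16.8]))
cover 810 [280.  188.8] (array([0.4836, 0.0332]), np.float64(100.5), array([484.4,  23.3, 107. , 135.8]))
handle 42 [280.  174.5] (array([ 0.488 , -0.0048]), np.float64(-173.1), array([488. ,  -4.8,  61.6,   4.7]))
```

View pics/crop1.png

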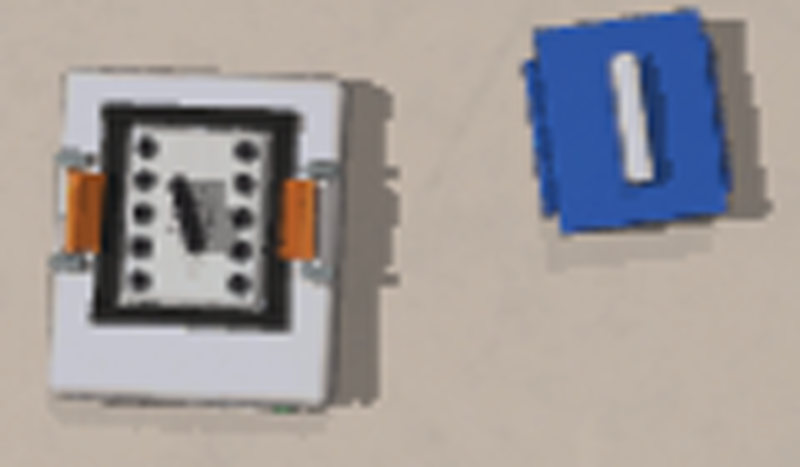

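Candidates for the cover: blue box with white bar at (430,318), green one at (503,350), navy box at (515,214). The crop confirms that the one at (430,318) is the blue cover, with beads and a handle. The nut's wing lies at about +17.5°, the heater yaw is about -2°, and the seat is at about (0.439, 0.228).

```bash
python3 -m crank '{"slide":[[0.265,-0.159,-0.055],[0.265,-0.159,-0.055],[0.265,-0.159,-0.055],[0.265,-0.159,-0.055],[0.265,-0.159,-0.055],[0.265,-0.159,-0.055],[0.265,-0.159,-0.055]],"angular":[[0,0,0],[0,0,0],[0,0,0],[0,0,0],[0,0,0],[0,0,0],[0,0,0]],"hand":[0.04,0.04,0.04,0.04,0.04,0.04,0.04]}'; python3 -c "
from h import *
s=monitor.get_obs();print(np.round(s['joint_positions'],3),s['ee_rot'])"
```

```text
t: 1.08
ee_pos: [0.4195, -0.4004, 0.2604]
ee_rot: [[0.944, 0.329, -0.0], [0.329, -0.944, -0.0], [-0.0, -0.0, -1.0]]
contact_force: [-0.8, -0.7, -0.3]
opening: 0.426
gripper_force: 0.0
[ 0.697  0.228 -0.055  1.755  0.014  1.159 -0.598] [[ 9.44368181e-01  3.28889987e-01 -3.38021733e-04]
 [ 3.28889970e-01 -9.44368242e-01 -1.06697390e-04]
 [-3.54308693e-04 -1.04103376e-05 -9.99999937e-01]]
```

```bash
python3 -m crank '{"slide":[[0.174,-0.257,0],[0.174,-0.257,0],[0.174,-0.257,0],[0.174,-0.257,0],[0.174,-0.257,0],[0.174,-0.257,0],[0.225,-0.587,0.06],[0.225,-0.587,0.06],[0.225,-0.587,0.06],[0.225,-0.587,0.06],[0.225,-0.587,0.06],[0.225,-0.587,0.06],[0.225,-0.587,0.06],[0.225,-0.587,0.06],[0.225,-0.587,0.06],[0.225,-0.587,0.06],[0.225,-0.587,0.06],[0.225,-0.587,0.06],[0.225,-0.587,0.06]],"angular":[[0,0,-60],[0,0,-60],[0,0,-60],[0,0,-60],[0,0,-60],[0,0,-60],[0,0,-178],[0,0,-178],[0,0,-178],[0,0,-178],[0,0,-178],[0,0,-178],[0,0,-178],[0,0,-178],[0,0,-178],[0,0,-178],[0,0,-178],[0,0,-178],[0,0,-178]],"hand":[0.04,0.04,0.04,0.04,0.04,0.04,0.04,0.04,0.04,0.04,0.04,0.04,0.04,0.04,0.04,0.04,0.04,0.04,0.04]}'; python3 -c "
from h import *
s=monitor.get_obs();print(np.round(s['joint_positions'],3),np.degrees(np.arctan2(s['ee_rot'][1][0],s['ee_rot'][0][0])))
c=cap('side');o=c['frame'][190:270,250:340];cv2.imwrite('pics/s1.png',cv2.resize(c['frame'][170:270,240:350],(660,600),interpolation=cv2.INTER_CUBIC))"
```

```text
t: 3.45
ee_pos: [0.4399, 0.2273, 0.2003]
ee_rot: [[-0.957, -0.29, -0.0], [-0.29, 0.957, -0.0], [0.0, 0.0, -1.0]]
contact_force: [-0.2, -0.8, -0.5]
opening: 0.429
gripper_force: 0.0
[ 0.179  0.234 -0.886  1.965  0.21   1.037  1.063] -163.1622221921463
```

View pics/s1.png

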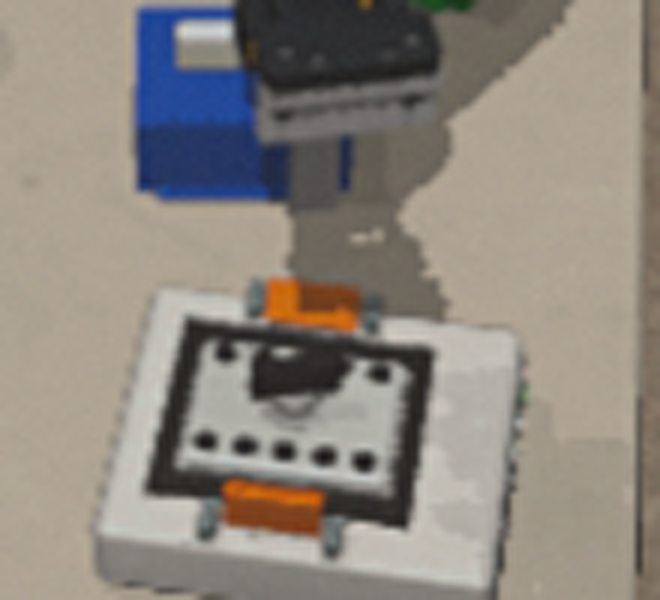

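The side view shows the open fingers above the heater, with the wing at about (300,375) in the crop, aligned with the tool's x. I'll descend and grip.

```bash
python3 -m crank '{"slide":[[0,0,0.05],[0,0,0.09],[0,0,0.115],[0,0,0.138],[0,0,0.138],[0,0,0.138],[0,0,0.138],[0,0,0.138],[0,0,0.138],[0,0,0.138]],"angular":[[0,0,0],[0,0,0],[0,0,0],[0,0,0],[0,0,0],[0,0,0],[0,0,0],[0,0,0],[0,0,0],[0,0,0]],"hand":[0.04,0.04,0.04,0.04,0.04,0.0,0.0,0.0,0.0,0.0]}' 25; python3 -c "
from h import *
s=monitor.get_obs();print(s['moment'],s['opening']*94)"
```

```text
t: 4.75
ee_pos: [0.4396, 0.2299, 0.0635]
ee_rot: [[-0.955, -0.296, 0.001], [-0.296, 0.955, 0.003], [-0.002, 0.002, -1.0]]
contact_force: [-3.1, 7.8, 0.3]
opening: 0.194
gripper_force: 25.0
[ 2.11775884  0.65678176 -0.03251236] 18.189054856855975
```

```bash
python3 -m crank '{"slide":[[0,0.0025,0],[0,0.0025,0],[0,0.0025,0],[0,0.0025,0]],"angular":[[0,0,0],[0,0,0],[0,0,0],[0,0,0]],"hand":[0,0,0,0]}' 25; python3 -c "
from h import *
s=monitor.get_obs();print(s['moment'],s['opening']*94)
for n in('side','top'):
  c=cap(n);u,v=proj(c,[.44,.228,.077]).astype(int);cv2.imwrite(f'pics/g{n}.png',cv2.resize(c['frame'][v-40:v+40,u-50:u+50],(750,600),interpolation=cv2.INTER_CUBIC))
cv2.imwrite('pics/g.png',np.hstack([cv2.resize(cv2.imread(f'pics/g{n}.png'),(400,320)) for n in('side','top')]))"
```

```text
t: 5.25
ee_pos: [0.4395, 0.2302, 0.0634]
ee_rot: [[-0.956, -0.295, 0.002], [-0.295, 0.956, -0.0], [-0.001, -0.001, -1.0]]
contact_force: [0.2, -2.6, 7.4]
opening: 0.194
gripper_force: 25.0
[-0.59300069 -0.19315448  0.01951071] 18.23229673301393
```

View pics/g.png

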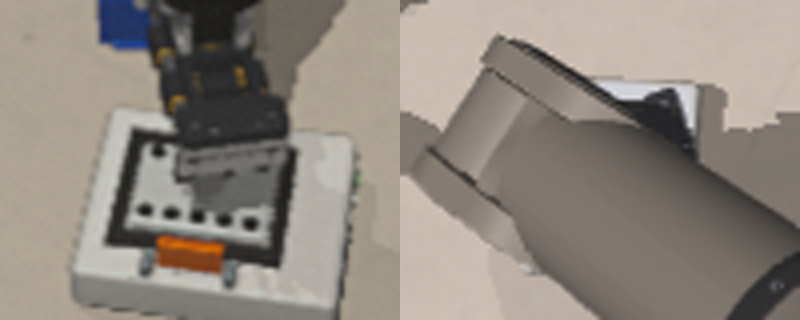

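The fingers closed on 18 mm, not 9. Their tips, below the wing's lower edge at 66 mm, are evidently on a wider hub, so I'll open, raise 6 mm and regrip.

```bash
python3 -m crank '{"slide":[[0,0,0],[0,0,0],[0,0,-0.006],[0,0,-0.006],[0,0,-0.006],[0,0,-0.006],[0,0,-0.006],[0,0,-0.006]],"angular":[[0,0,0],[0,0,0],[0,0,0],[0,0,0],[0,0,0],[0,0,0],[0,0,0],[0,0,0]],"hand":[0.03,0.03,0.03,0,0,0,0,0]}' 25; python3 -c "
from h import *
s=monitor.get_obs();print(s['moment'],s['opening']*94)"
```

```text
t: 6.35
ee_pos: [0.4389, 0.23, 0.0685]
ee_rot: [[-0.956, -0.295, 0.0], [-0.295, 0.956, -0.001], [0.0, -0.001, -1.0]]
contact_force: [2.5, -4.8, 4.7]
opening: 0.091
gripper_force: 25.0
[-1.25129014 -0.479578   -0.040514  ] 8.599576869465997
```

```bash
python3 -m crank '{"slide":[[0,0,0],[0,0,0],[0,0,0],[0,0,0],[0,0,0],[0,0,0],[0,0,0]],"angular":[[0,0,9],[0,0,18],[0,0,27],[0,0,36],[0,0,45],[0,0,54],[0,0,54]],"hand":[0,0,0,0,0,0,0]}' 30; python3 -c "
from h import *
s=monitor.get_obs();print(s['moment'],s['opening']*94,s['joint_positions'],np.degrees(np.arctan2(s['ee_rot'][1][0],s['ee_rot'][0][0])))"
```

```text
t: 7.22
ee_pos: [0.4389, 0.2301, 0.0685]
ee_rot: [[-0.799, 0.602, 0.0], [0.602, 0.799, -0.001], [-0.001, -0.0, -1.0]]
contact_force: [2.2, -5.1, 2.8]
opening: 0.09
gripper_force: 30.0
[-1.29034394 -0.69176175 -0.04678465] 8.479582334600583 [-0.11920418  0.37158416 -0.58161458  2.09438765  0.29644058  0.75474139
  0.03761679] 143.02218243935675
```

```bash
for k in 1; do python3 -m crank '{"slide":[[0,0,0],[0,0,0],[0,0,0]],"angular":[[0,0,4],[0,0,8],[0,0,8]],"hand":[0,0,0]}' ; python3 -c "
from h import *
s=monitor.get_obs();print(s['moment'],np.degrees(np.arctan2(s['ee_rot'][1][0],s['ee_rot'][0][0])))"; done
python3 -m crank '{"slide":[[0,0,0],[0,0,0],[0,0,0]],"angular":[[0,0,3],[0,0,6],[0,0,6]],"hand":[0,0,0]}' ; python3 -c "
from h import *
s=monitor.get_obs();print(s['moment'],s['opening']*94,np.degrees(np.arctan2(s['ee_rot'][1][0],s['ee_rot'][0][0])))"
```

```text
t: 7.6
ee_pos: [0.4389, 0.2301, 0.0685]
ee_rot: [[-0.709, 0.705, 0.0], [0.705, 0.709, -0.001], [-0.001, -0.0, -1.0]]
contact_force: [1.7, -4.4, 4.7]
opening: 0.09
gripper_force: 30.4
[-1.2772505  -0.69335205  0.45352587] 135.13721567989944
t: 7.98
ee_pos: [0.4387, 0.2303, 0.0685]
ee_rot: [[-0.632, 0.775, 0.0], [0.775, 0.632, -0.0], [-0.0, -0.0, -1.0]]
contact_force: [0.8, -5.3, 4.0]
opening: 0.107
gripper_force: 32.1
[-1.17060292 -0.25933979  0.5380222 ] 10.040668009147383 129.22953189569688
```

Torque rose to about 0.5 N m after about 61° of turning, and the wing began to slip in the pads, so the stop is reached. I'll release, lift and go over the cover.

```bash
python3 -m crank '{"slide":[[0,0,0],[0,0,0],[0,0,-0.05],[0,0,-0.1],[0,0,-0.13],[-0.215,-0.11,-0.13],[-0.215,-0.11,-0.13],[-0.215,-0.11,-0.13],[-0.215,-0.11,-0.13],[-0.215,-0.11,-0.13],[-0.215,-0.11,-0.13],[-0.215,-0.11,-0.13],[-0.215,-0.11,-0.13],[-0.215,-0.11,-0.13]],"angular":[[0,0,0],[0,0,0],[0,0,0],[0,0,0],[0,0,0],[0,0,-58.5],[0,0,-58.5],[0,0,-58.5],[0,0,-58.5],[0,0,-58.5],[0,0,-58.5],[0,0,-58.5],[0,0,-58.5],[0,0,-58.5]],"hand":[0.03,0.03,0.03,0.03,0.04,0.05,0.05,0.05,0.05,0.05,0.05,0.05,0.05,0.05]}'; python3 - <<'E'
from meas import *
s=monitor.get_obs();print(s['moment'],s['joint_positions'],np.degrees(np.arctan2(s['ee_rot'][1][0],s['ee_rot'][0][0])))
c=cap('side'); u,v=proj(c,[.439,.23,.077]).astype(int); wood(c,(250,310,210,265),None,(255,305,165,208),(266,295,170,184))
t=cap('top'); wood(t,(180,240,190,250),(198,220,208,226),(255,295,180,225),(265,285,190,217))
cv2.imwrite('pics/n1.png',np.hstack([cv2.resize(c['frame'][150:250,240:340],(400,400),interpolation=cv2.INTER_CUBIC),cv2.resize(t['frame'][180:260,180:260],(400,400),interpolation=cv2.INTER_CUBIC)]))
E
```

```text
t: 9.72
ee_pos: [0.4893, -0.0052, 0.1985]
ee_rot: [[-0.991, -0.132, 0.0], [-0.132, 0.991, 0.0], [-0.0, 0.0, -1.0]]
contact_force: [0.8, -0.4, 0.8]
opening: 0.532
gripper_force: 0.0
[ 0.05180932 -0.12825526 -0.03920985] [ 0.35192302  0.16534319 -0.51911227  1.99363096  0.0967023   1.00610988
  1.49002845] -172.41487031291268
orange 97 [291.6 220.4] (array([0.4348, 0.18  ]), np.float64(178.6), array([434.8, 180. ,  24.1,  41.3]))
orange 87 [284.3 253.4] (array([0.4427, 0.2999]), np.float64(-179.3), array([441.9, 301.7,  22. ,  42.3]))
cover 851 [280.2 188.7] (array([0.4829, 0.0327]), np.float64(95.3), array([484.2,  20.9, 107.9, 140.5]))
handle 42 [280.  174.5] (array([ 0.488 , -0.0048]), np.float64(-173.1), array([488. ,  -4.8,  61.6,   4.7]))
orange 54 [192.1 216.3] (array([0.4416, 0.2855]), np.float64(179.7), array([440.8, 285.9,  39.4,  14.4]))
orange 48 [224.3 217.3] (array([0.437 , 0.1702]), np.float64(176.0), array([436.5, 171.3,  14.3,  39.2]))
wing 28 [208.  216.5] (array([0.4398, 0.226 ]), np.float64(135.4), array([439.8, 226. ,   7.5,  37.2]))
cover 10 [261.8 213.3] (array([0.4512, 0.0363]), np.float64(-162.5), array([452.6,  36.3,  21.7,   5.7]))
```

View pics/n1.png

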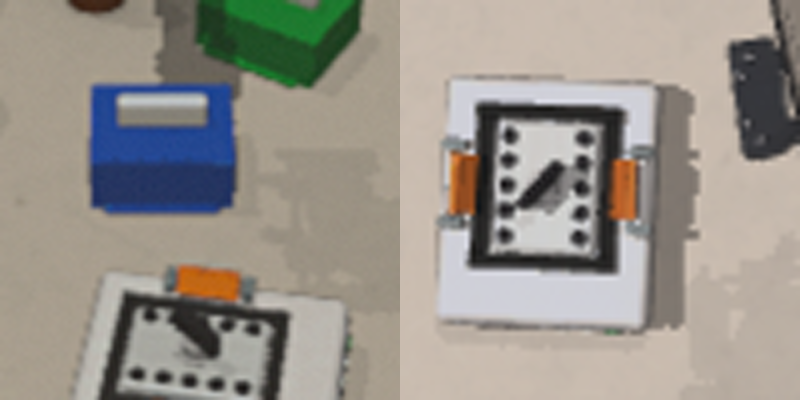

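The wing now lies at about -44.6° (tight). Gripping it put the nut's axis, hence the seat, at (0.439, 0.230). The cover stands untouched below the gripper, so I'll descend and grip its handle.

```bash
python3 -m crank '{"slide":[[0,0,0.05],[0,0,0.1],[0,0,0.125],[0,0,0.144],[0,0,0.144],[0,0,0.144],[0,0,0.144],[0,0,0.144],[0,0,0.144],[0,0,0.144],[0,0,0.144]],"angular":[[0,0,0],[0,0,0],[0,0,0],[0,0,0],[0,0,0],[0,0,0],[0,0,0],[0,0,0],[0,0,0],[0,0,0],[0,0,0]],"hand":[0.05,0.05,0.05,0.05,0.05,0.0,0.0,0.0,0.0,0.0,0.0]}' 50; python3 -c "
from h import *
s=monitor.get_obs();print(s['moment'],s['opening']*94,s['ee_pos'])"
```

```text
t: 11.2
ee_pos: [0.4896, -0.0058, 0.0549]
ee_rot: [[-0.991, -0.133, 0.001], [-0.133, 0.991, -0.0], [-0.001, -0.0, -1.0]]
contact_force: [-1.9, -0.8, 6.6]
opening: 0.145
gripper_force: 50.0
[-0.19094239  0.17740872 -0.0990173 ] 13.615005192430612 [ 0.48956779 -0.00583409  0.05486998]
```

```bash
python3 -m crank '{"slide":[[0,0,-0.03],[0,0,-0.07],[0,0,-0.11],[0,0.02,-0.13],[0.005,0.06,-0.13],[0.01,0.1,-0.13],[0.012,0.14,-0.13],[0.015,0.18,-0.13],[0.018,0.22,-0.13],[0.0188,0.24,-0.13],[0.0188,0.24,-0.13],[0.0188,0.24,-0.13],[0.0188,0.24,-0.13]],"angular":[[0,0,0],[0,0,0],[0,0,0],[0,0,0],[0,0,2],[0,0,4],[0,0,6],[0,0,8],[0,0,9.8],[0,0,9.8],[0,0,9.8],[0,0,9.8],[0,0,9.8]],"hand":[0,0,0,0,0,0,0,0,0,0,0,0,0]}'; python3 - <<'E'
from meas import *
s=monitor.get_obs();print(s['moment'],s['opening']*94,s['ee_pos'],s['joint_positions'],np.degrees(np.arctan2(s['ee_rot'][1][0],s['ee_rot'][0][0])))
c=cap('side');t=cap('top')
u,v=proj(c,[.439,.23,.12]).astype(int);a,b=proj(t,[.439,.23,.12]).astype(int)
cv2.imwrite('pics/p1.png',np.hstack([cv2.resize(c['frame'][v-50:v+50,u-50:u+50],(400,400),interpolation=cv2.INTER_CUBIC),cv2.resize(t['frame'][b-40:b+40,a-40:a+40],(400,400),interpolation=cv2.INTER_CUBIC)]))
E
```

```text
t: 12.82
ee_pos: [0.4389, 0.2286, 0.1845]
ee_rot: [[-0.999, 0.038, -0.0], [0.038, 0.999, -0.0], [-0.0, -0.0, -1.0]]
contact_force: [-0.0, -0.2, -1.4]
opening: 0.145
gripper_force: 50.0
[ 0.01193653 -0.18136751 -0.03877229] 13.620795812435073 [0.43888671 0.22860857 0.18446712] [-0.01141457  0.21280888 -0.67096864  1.99120135  0.15815599  0.98872155
  0.77356608] 177.79720230253403
```

View pics/p1.png

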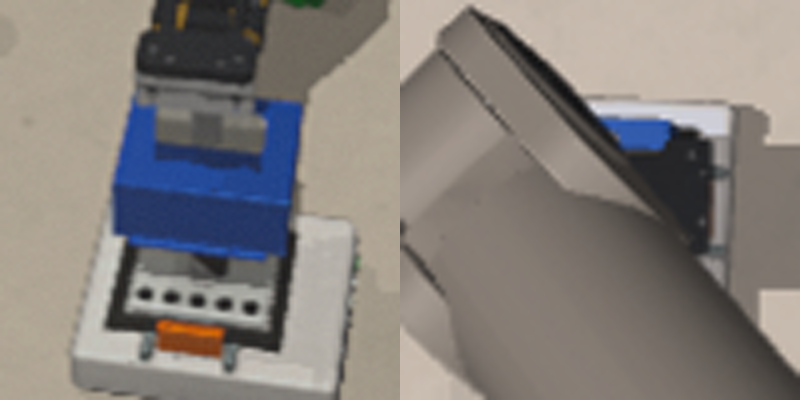

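The cover hangs level and square over the block. I'll check its offset along x from the side view before going down.

```bash
python3 - <<'E'
from meas import *
c=cap('side'); p=monitor.get_obs()['ee_pos']
hsv=cv2.cvtColor(c['frame'],cv2.COLOR_BGR2HSV).astype(int);H,S,V=hsv[...,0],hsv[...,1],hsv[...,2]
m=blobs((H>105)&(H<130)&(S>140)&(V>40),8)
u0,v0=proj(c,[p[0],p[1]+.048,p[2]-.04])
m=[b for b in m if abs(b[2][0]-u0)<20 and abs(b[2][1]-v0)<20][0][0]
def ony(u,v,y):
    o,d=ray(c,u,v); return o+d*(y-o[1])/d[1]
for v in np.unique(np.nonzero(m)[0])[::3]:
    u=np.nonzero(m[v])[0]; a,b=ony(u[0]-.5,v,p[1]+.048),ony(u[-1]+.5,v,p[1]+.048)
    print(v,u[0],u[-1],a.round(4)[[0,2]],b.round(4)[[0,2]],'mid',((a+b)/2)[0].round(4),'len',(a-b)[0].round(4))
E
```

```text
195 302 302 [0.4073 0.2634] [0.405  0.2636] mid 0.4061 len 0.0024
198 271 312 [0.4812 0.2448] [0.381  0.2566] mid 0.4311 len 0.1002
201 270 312 [0.4837 0.2344] [0.3804 0.2467] mid 0.4321 len 0.1033
204 269 311 [0.4862 0.2239] [0.3822 0.2364] mid 0.4342 len 0.104
207 269 311 [0.4863 0.2136] [0.3817 0.2263] mid 0.434 len 0.1046
210 268 311 [0.4888 0.2028] [0.3811 0.2161] mid 0.435 len 0.1077
213 267 310 [0.4914 0.1918] [0.383  0.2054] mid 0.4372 len 0.1085
216 267 310 [0.4915 0.181 ] [0.3824 0.1949] mid 0.437 len 0.1091
219 267 310 [0.4917 0.1701] [0.3819 0.1843] mid 0.4368 len 0.1098
222 267 309 [0.4918 0.1591] [0.3838 0.1732] mid 0.4378 len 0.108
225 267 308 [0.4919 0.1479] [0.3857 0.162 ] mid 0.4388 len 0.1062
228 269 309 [0.4868 0.1373] [0.3826 0.1513] mid 0.4347 len 0.1042
231 271 308 [0.4817 0.1266] [0.3845 0.1398] mid 0.4331 len 0.0971
234 298 303 [0.412  0.1246] [0.3967 0.1267] mid 0.4043 len 0.0153
```

The cover sits about 2–3 mm toward -x in the grip. I'll shift it +2 mm and descend to just above the catches.

```bash
python3 -m crank '{"slide":[[-0.002,0.0014,0.015],[-0.002,0.0014,0.035],[-0.002,0.0014,0.05],[-0.002,0.0014,0.06],[-0.002,0.0014,0.063],[-0.002,0.0014,0.063]],"angular":[[0,0,0],[0,0,0],[0,0,0],[0,0,0],[0,0,0],[0,0,0]],"hand":[0,0,0,0,0,0]}'
python3 -c "
from h import *
print(monitor.get_obs()['ee_pos'])"
python3 -m crank '{"slide":[[0,0,0.0015],[0,0,0.003],[0,0,0.0045],[0,0,0.0045]],"angular":[[0,0,0],[0,0,0],[0,0,0],[0,0,0]],"hand":[0,0,0,0]}'
```

```text
t: 13.72
ee_pos: [0.4407, 0.2311, 0.1216]
ee_rot: [[-0.999, 0.037, 0.0], [0.037, 0.999, 0.0], [-0.0, 0.0, -1.0]]
contact_force: [0.2, -0.2, -1.0]
opening: 0.143
gripper_force: 50.0
[0.44072636 0.23109856 0.12160328]
t: 14.22
ee_pos: [0.4407, 0.2307, 0.117]
ee_rot: [[-0.999, 0.037, 0.0], [0.037, 0.999, -0.0], [-0.0, -0.0, -1.0]]
contact_force: [-0.5, -2.2, 0.4]
opening: 0.14
gripper_force: 50.0
```

```bash
python3 -m crank '{"slide":[[0,-0.0006,0.001],[0,-0.0006,0.002],[0,-0.0006,0.003],[0,-0.0006,0.003]],"angular":[[0,0,0],[0,0,0],[0,0,0],[0,0,0]],"hand":[0,0,0,0]}' 60
python3 -m crank '{"slide":[[0,0,0.001],[0,0,0.002],[0,0,0.002]],"angular":[[0,0,0],[0,0,0],[0,0,0]],"hand":[0,0,0]}'
```

```text
t: 14.72
ee_pos: [0.4411, 0.2308, 0.1145]
ee_rot: [[-0.999, 0.037, 0.001], [0.037, 0.999, 0.001], [-0.001, 0.001, -1.0]]
contact_force: [0.8, -1.7, 6.7]
opening: 0.145
gripper_force: 60.0
t: 15.1
ee_pos: [0.4413, 0.2309, 0.1127]
ee_rot: [[-0.999, 0.037, 0.002], [0.037, 0.999, 0.001], [-0.001, 0.001, -1.0]]
contact_force: [0.7, -1.2, 9.2]
opening: 0.14
gripper_force: 60.0
```

Force rises as expected. I'll keep going gently.

```bash
python3 -m crank '{"slide":[[0,0,0.001],[0,0,0.002],[0,0,0.003],[0,0,0.003]],"angular":[[0,0,0],[0,0,0],[0,0,0],[0,0,0]],"hand":[0,0,0,0]}'
python3 -m crank '{"slide":[[0,0,0.001],[0,0,0.002],[0,0,0.003],[0,0,0.003]],"angular":[[0,0,0],[0,0,0],[0,0,0],[0,0,0]],"hand":[0,0,0,0]}'
```

```text
t: 15.6
ee_pos: [0.4406, 0.2303, 0.1088]
ee_rot: [[-0.999, 0.037, -0.0], [0.037, 0.999, 0.0], [0.0, 0.0, -1.0]]
contact_force: [1.2, -1.5, -2.6]
opening: 0.143
gripper_force: 60.0
t: 16.1
ee_pos: [0.4401, 0.2301, 0.1054]
ee_rot: [[-0.999, 0.037, -0.001], [0.037, 0.999, -0.0], [0.001, -0.001, -1.0]]
contact_force: [0.6, -0.3, -14.5]
opening: 0.143
gripper_force: 60.0
```

```bash
python3 -m crank '{"slide":[[0,0,0.001],[0,0,0.002],[0,0,0.003],[0,0,0.003],[0,0,0.003]],"angular":[[0,0,0],[0,0,0],[0,0,0],[0,0,0],[0,0,0]],"hand":[0,0,0,0,0]}'
python3 -m crank '{"slide":[[0,0,0.001],[0,0,0.002],[0,0,0.0025],[0,0,0.0025],[0,0,0.0025]],"angular":[[0,0,0],[0,0,0],[0,0,0],[0,0,0],[0,0,0]],"hand":[0,0,0,0,0]}'
```

```text
t: 16.73
ee_pos: [0.4411, 0.2308, 0.1034]
ee_rot: [[-0.999, 0.037, 0.001], [0.037, 0.999, 0.001], [-0.001, 0.001, -1.0]]
contact_force: [1.0, 0.9, 3.8]
opening: 0.144
gripper_force: 60.0
t: 17.35
ee_pos: [0.4412, 0.2308, 0.1011]
ee_rot: [[-0.999, 0.037, 0.001], [0.037, 0.999, 0.001], [-0.001, 0.001, -1.0]]
contact_force: [-0.6, 1.8, 10.8]
opening: 0.142
gripper_force: 60.0
```

Snapped; pushing about 11 N. I'll press a hair more and check by eye.

```bash
python3 -m crank '{"slide":[[0,0,0.0006],[0,0,0.0006],[0,0,0.0006],[0,0,0.0006]],"angular":[[0,0,0],[0,0,0],[0,0,0],[0,0,0]],"hand":[0,0,0,0]}'; python3 - <<'E'
from meas import *
c=cap('side');t=cap('top')
u,v=proj(c,[.439,.23,.07]).astype(int);a,b=proj(t,[.439,.23,.07]).astype(int)
wood(c,(250,310,210,265),None,(0,1,0,1),(0,1,0,1))
cv2.imwrite('pics/e1.png',np.hstack([cv2.resize(c['frame'][v-40:v+40,u-40:u+40],(400,400),interpolation=cv2.INTER_CUBIC),cv2.resize(t['frame'][b-40:b+40,a-40:a+40],(400,400),interpolation=cv2.INTER_CUBIC)]))
E
```

```text
t: 17.85
ee_pos: [0.4411, 0.2308, 0.1006]
ee_rot: [[-0.999, 0.037, 0.001], [0.037, 0.999, 0.001], [-0.001, 0.001, -1.0]]
contact_force: [0.2, 1.0, 13.3]
opening: 0.141
gripper_force: 60.0
orange 105 [285.2 254. ] (array([0.4402, 0.3019]), np.float64(173.3), array([440.8, 302.1,  22.2,  40.3]))
```

View pics/e1.png

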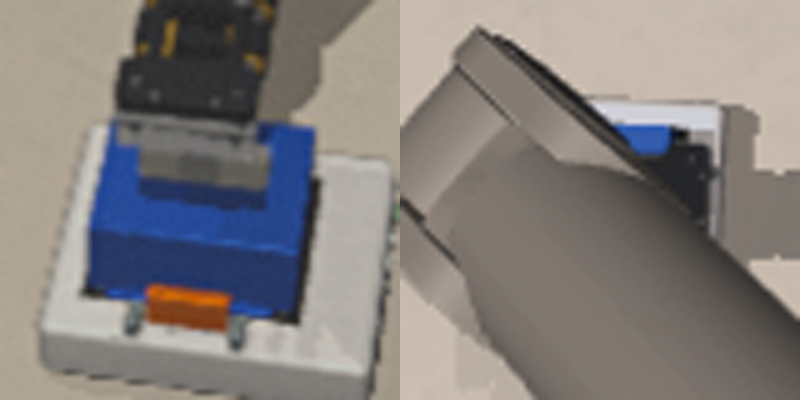

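```bash
python3 - <<'E'
from meas import *
c=cap('side'); p=monitor.get_obs()['ee_pos']
hsv=cv2.cvtColor(c['frame'],cv2.COLOR_BGR2HSV).astype(int);H,S,V=hsv[...,0],hsv[...,1],hsv[...,2]
u0,v0=proj(c,[p[0],p[1]+.047,p[2]-.03])
m=[b for b in blobs((H>105)&(H<130)&(S>140)&(V>40),8) if abs(b[2][0]-u0)<20 and abs(b[2][1]-v0)<20][0][0]
def ony(u,v,y):
    o,d=ray(c,u,v); return o+d*(y-o[1])/d[1]
for v in np.unique(np.nonzero(m)[0])[::2]:
    u=np.nonzero(m[v])[0]; a,b=ony(u[0]-.5,v,p[1]+.046),ony(u[-1]+.5,v,p[1]+.046)
    print(v,a.round(4)[[0,2]],b.round(4)[[0,2]],'mid',((a+b)/2)[0].round(4),'len',(a-b)[0].round(4))
# catch: outer face top edge row per column -> y at z=.07
o=roi((H>5)&(H<20)&(S>150)&(V>100),250,310,210,270)
for u in range(278,294,4):
    v=np.nonzero(o[:,u])[0]
    if len(v): print(u,v.min(),v.max(),onz(c,u,v.min()-.5,.07).round(4)[:2],[int(x) for x in V[v.min():v.max()+1,u]])
E
```

```text
218 [0.4091 0.1842] [0.3943 0.1861] mid 0.4017 len 0.0148
220 [0.4841 0.1673] [0.3817 0.1805] mid 0.4329 len 0.1024
222 [0.4841 0.1599] [0.3838 0.173 ] mid 0.4339 len 0.1004
224 [0.4867 0.1521] [0.3834 0.1658] mid 0.4351 len 0.1034
226 [0.4868 0.1446] [0.383  0.1585] mid 0.4349 len 0.1038
228 [0.4894 0.1367] [0.3826 0.1511] mid 0.436 len 0.1068
230 [0.4895 0.1291] [0.3822 0.1436] mid 0.4359 len 0.1073
232 [0.4922 0.121 ] [0.3818 0.1361] mid 0.437 len 0.1103
234 [0.4922 0.1133] [0.384  0.1282] mid 0.4381 len 0.1083
236 [0.495  0.1051] [0.3836 0.1206] mid 0.4393 len 0.1114
238 [0.495  0.0972] [0.3832 0.1129] mid 0.4391 len 0.1119
240 [0.4951 0.0892] [0.3828 0.1051] mid 0.439 len 0.1123
242 [0.4952 0.0811] [0.385  0.0969] mid 0.4401 len 0.1103
244 [0.4953 0.073 ] [0.3846 0.089 ] mid 0.4399 len 0.1107
246 [0.4927 0.0652] [0.3868 0.0806] mid 0.4397 len 0.1059
248 [0.4955 0.0565] [0.3864 0.0726] mid 0.4409 len 0.1091
250 [0.4874 0.0494] [0.386  0.0644] mid 0.4367 len 0.1014
252 [0.482  0.0418] [0.3856 0.0562] mid 0.4338 len 0.0965
254 [0.4198 0.0428] [0.3878 0.0476] mid 0.4038 len 0.032
278 250 256 [0.4605 0.289 ] [163, 203, 168, 137, 132, 130, 126]
282 251 257 [0.4497 0.2911] [193, 206, 140, 125, 127, 125, 124]
286 251 257 [0.4392 0.2898] [156, 200, 176, 134, 125, 127, 123]
290 252 258 [0.4285 0.2919] [190, 205, 138, 123, 125, 124, 123]
```

The cover is centred within about 1 mm. The left catch's outer face sits at y ≈ 0.297, its home position; the right catch is hidden, but the force drop and the seal push agree with both having snapped. Handing in.

```bash
python3 -c "
from h import *
print(monitor.get_obs()['contact_force']); print(manip.finish_job())"
```

```text
[-0.77576993 -0.35898214 12.56489623]
the job is handed in; nothing more can be done
None
```

I handed the job in without seeing a verdict: the wing nut is at its stop, and the gripper still holds the cover's handle, pressing down with about 12.6 N. The cover is centred within about 1 mm, and the left catch measured home; the right catch was hidden from the cameras, so its snap is inferred from the force drop.

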